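# Snap the lunchbox shut over the lemon

## Task

Put the lemon into the open lunchbox, then swing the box's lid over and press its far edge (the orange patch, opposite the hinge) down gently until the catch clicks and holds it shut. The catch does not sit at quite the same height on every box, so feel for the click rather than pressing to a set height: stay below about 24 newtons on the box and lid, and do not slam the lid. Leave the garlic, the mug and the salt shaker where they stand.

Things in the scene. Friction and masses are not known exactly. Their poses are not given: they have to be found in the camera images.
- lunchbox: blue open-topped lunchbox, fixed to the worktop; outside 150 (x) x 170 (y) x 58 mm high, walls and floor 4 mm. Origin: centre of its underside. Its +x points to the hinge side (away from the robot, give or take 0.35 rad), -x to the catch side, z up
- lid (a joint): hinge angle of the white lid: about 0 shut, grows as it opens, stops at 1.9; starts at 1.5 to 1.85 (1.57 is upright). The hinge rubs (0.14 N m), so the lid stays where it is left. The true shut angle lies between -0.034 and +0.034, because the catch strip with the lid's seat sits up to 5 mm higher or lower from box to box
- lid_hinge (a point): on the hinge axis, mid-width: 79 mm from the box's centre along its +x, 64 mm above its underside. Turns with the lid: y is the hinge axis, -x runs along the lid away from the hinge, z is the lid's outward (upper) normal. The lid plate is 172 mm wide, 6 mm thick (its z 0 to 6 mm) and ends 165 mm from the hinge; a hook hangs 23 mm under the middle of the far edge
- lid_press (a point): centre of the orange patch on the lid's upper face, 150 mm from the hinge, 15 mm in from the far edge; axes as lid_hinge. Shut: 65 to 75 mm above the worktop. Pressed here, resistance starts about 11 mm above the shut height at 4 to 7 N, climbs to a peak of 8 to 15 N (more nearer the hinge), and drops to nothing at the click; the lid then rests on a hard seat 2 mm lower
- catch_button (a joint): travel of the orange sprung wedge button of the catch in the middle of the front (-x) wall, m: 0 sprung out (free, or clicked over the lid's hook), up to 0.0045 while the hook is pushing it in
- lemon: yellow lemon, 78 mm long (its x) x 55 mm wide (its y) x 56 mm high, about 0.11 kg, loose, lying on the worktop. Origin: centre of its underside as it lies at the start
- lemon_center (a point): centre of the lemon, 28 mm above its underside
- garlic: garlic bulb, 60 x 60 x 59 mm, loose bystander; origin at centre of its underside. It and the lemon swap sides at random
- mug: white mug with a leaf pattern, 92 x 127 x 95 mm high, loose bystander; origin at centre of its underside
- salt_shaker: glass salt shaker with a grey top, 44 mm across, 90 mm high, loose bystander; origin at centre of its underside
Mind the look-alikes: they are no part of the job. Of the things that look like the lemon, take the one that is farthest to the robot's right at the start.

How it is judged:
By the outcome, as a careful person would: the job done as asked, in the order asked, and still so for the second after the job is handed in, with the robot touching nothing.
It also fails if it takes over 67 s, if anything falls off the work surface, if the arm or the gripper's body presses on something with over 40 N, if the wrist force passes 120 N, or if a joint passes its speed limit or range.

## Robot

A 6-joint arm with a two-finger parallel gripper is mounted at the origin on a cart in front of the work surface, level with it; the furniture and walls round the work are solid. World frame = base frame: x ahead of the robot, y to its left, z up, the work surface at z = 0. Lengths are in m, angles in rad, forces in N, time in s.
With the tool pointing down it reaches from about 0.425 to 0.95 m from the base axis. Payload 3.5 kg.
Tool frame: the origin (TCP) lies between the finger pads; the fingertips stand 22 mm ahead of it and the grasp point (between the pads) lies 3 mm ahead of it (ctrl.nose_length is the z of the fingertips in the tool frame, in m); z points along the fingers, y is the line along which they close (so a half turn about z gives the same grasp; the last joint's range is limited). The gripper opens to 85 mm and grips with 20 to 120 N. Pads are 22 mm wide; open, the fingers measure 114 mm over their backs; the gripper's body (76 mm by 85 mm) begins 54 mm behind the grasp point. The pads swing forward as they close: fully open they stand 13 mm farther back than shut.
Start: joints at [-1.347, 0.286, 1.577, -0, 1.279, -0.15], TCP at [0.247, -0.628, 0.253] pointing down, gripper open.
Joint ranges: [-2.77, 2.77], [-0.9, 2.22], [0.21, 2.48], [-1.53, 4.67], [0.24, 2.81], [-2.84, 2.84]. Speed limits (rad/s): [2.79, 2.79, 3.14, 3.14, 3.14, 3.14].

## Interface

Orientations are given as a unit quaternion [x, y, z, w].
In Python, from plant import ctrl gives the robot as it stands. The module is installed in compiled form; this text tells all that it offers.
- The arm moves only by the tool send_rows, never from a script. Its argument "rows" is text: rows parted by semicolons, each of 7 numbers parted by spaces: the turn, a rotation vector about the tool's x, y, z in parts of the range, where 1.0 means 45 degrees, then the shift along the tool's x, y, z in a scale on which 1.0 is 400 mm, then the opening, from -1 (shut) to 1 (fully open). A call has 1 to 8 rows; each row is the pose to reach, as a shift and turn from the pose commanded when the call began, along the tool's axes at that moment; what a row does not reach only later rows make up. A row lasts 1/8 s, in which the tool goes at most 62.5 mm and 10.7 degrees, less where a joint would pass 70% of its speed; a pose out of reach is approached as far as the arm can. A call with a gripper value outside its range is refused whole. The fingers move at their own pace and stop on an object; "grip_force" is the grip in N (left out, the last holds). Time passes only in rows, so rows that repeat a pose let the fingers close. It gives the time, the measured TCP pose, the force, the opening and the grip force at its end, in the units of the state.
- ctrl.get_state(): the state, without advancing time (a new reading comes with each control period).
- ctrl.read_camera(name): name is "scene" or "top" or "wrist"; returns a dict with "color" (400x640x3 uint8, red, green, blue), "fx", "fy", "cx", "cy" (pixels), "extrinsics" (4x4, takes a point from world to camera coordinates). Camera axes: x right, y down, z forward; pixel columns grow to the right and rows downward; lengths in m; the calibration is good to about 2 mm. A picture is of the moment at which its call begins. There is no depth.
- ctrl.sign_off(): hands the job in; it is judged then, once.
Trained networks look in a picture, given as the dict that the camera call returned (one of the last four; its "shot" number tells which), for a name from the list of things; names that differ only in an ending like _2 or _b are one class to them, and where a whole thing is asked for, a point or a joint stands for the part that bears it (a point fixed in the world has none). Each returns a list of dicts, best first, with "p" (0 to 1); they miss things now and then, are a little off and sometimes report something else, mostly with a low value. They report only what shows in the picture. A call takes as long as a camera call. They do not tell look-alikes from the thing itself.
- ctrl.look_for(picture, target): "position" ([x, y, z] in m, in the coordinates of the camera as it stood for that picture, good to about 4 mm: the middle of the surface that is visible of it).
The state is a dict: "time": time; "qpos": joint angles; "dq": joint speeds; "joint_efforts": joint torques, N m; "eef_pos": TCP position; "tcp_rot": TCP orientation; "contact_force": force on the tool from outside, world axes, zero at the start; "wrist_torque": the same for the moment, N m; "opening": opening from 0.0 (shut) to 1.0 (fully open); "finger_force": force on a finger pad.
Only numpy, scipy, OpenCV 4.12 (cv2) and the standard library are available. Lean on these libraries where they do the work, as an engineer would, in place of code of your own. Each camera call takes 0.05 s, during which the arm holds its last target. There are 200 camera calls.

## Working session

There is one attempt and no reset: what is moved stays moved. The work goes in short steps, Python scripts to look and compute and a tool call to move; the robot and the scene stay as the last step left them, time stands still between calls to the robot, and variables do not carry over. Pictures are saved under pics/ and viewed, at most 10 in all, crops included, and the job is handed in when it is done.

Besides the shell and the picture viewer there is one more tool, called after "Call:" in YAML: its name, and indented under it one key for each argument. send_rows: Moves the arm, as the interface text tells. Its arguments: {"type":"object","properties":{"rows":{"type":"string"},"grip_force":{"type":"number"}},"required":["rows"]}

```bash
mkdir -p pics
cat > h.py <<'E'
import numpy as np, cv2
from scipy.spatial.transform import Rotation as R
from plant import ctrl
def shot(n,f=None):
    p=ctrl.read_camera(n)
    if f: cv2.imwrite('pics/'+f,p['color'][:,:,::-1])
    return p
def world(p,c):
    E=np.array(p['extrinsics']); return E[:3,:3].T@(np.array(c)-E[:3,3])
def pix(p,w):
    E=np.array(p['extrinsics']); c=E[:3,:3]@np.array(w)+E[:3,3]
    return np.array([p['fx']*c[0]/c[2]+p['cx'],p['fy']*c[1]/c[2]+p['cy']])
def ray(p,u,v,z):
    E=np.array(p['extrinsics']); o=-E[:3,:3].T@E[:3,3]
    d=E[:3,:3].T@np.array([(u-p['cx'])/p['fx'],(v-p['cy'])/p['fy'],1]); return o+d*(z-o[2])/d[2]
def look(p,names):
    for n in names:
        for r in ctrl.look_for(p,n): print(n,round(r['p'],2),world(p,r['position']).round(3),pix(p,world(p,r['position'])).round())
def st():
    s=ctrl.get_state(); print({k:np.round(s[k],3).tolist() for k in ('time','qpos','eef_pos','tcp_rot','contact_force','opening')})
    return s
E
python3 - <<'E'
from h import *
s=st(); print(R.from_quat(s['tcp_rot']).as_matrix().round(3))
for n in('top','scene'):
    p=shot(n,n+'0.png'); print(n); look(p,['lunchbox','lid','lid_press','lid_hinge','catch_button','lemon','garlic','mug','salt_shaker'])
E
```

```text
{'time': 0.0, 'qpos': [-1.347, 0.287, 1.578, 0.0, 1.279, -0.15], 'eef_pos': [0.246, -0.628, 0.252], 'tcp_rot': [0.983, 0.186, -0.0, -0.001], 'contact_force': [0.385, -0.205, 0.266], 'opening': 0.999}
[[ 0.931  0.365 -0.001]
 [ 0.365 -0.931  0.002]
 [ 0.    -0.002 -1.   ]]
top
lunchbox 0.74 [ 0.585 -0.018  0.001] [329. 195.]
lid 0.85 [ 0.628 -0.028  0.184] [336. 165.]
lid_press 0.66 [ 0.629 -0.028  0.181] [336. 164.]
lid_hinge 0.93 [ 0.628 -0.025  0.18 ] [335. 165.]
catch_button 0.41 [ 0.475 -0.001  0.055] [322. 233.]
lemon 0.91 [ 0.392 -0.204  0.051] [399. 267.]
lemon 0.8 [ 0.518 -0.194  0.044] [395. 219.]
lemon 0.67 [ 0.476 -0.304  0.044] [436. 236.]
garlic 0.86 [0.468 0.325 0.04 ] [199. 232.]
mug 0.94 [ 0.679 -0.353  0.05 ] [454. 161.]
salt_shaker 0.78 [0.683 0.258 0.068] [227. 151.]
scene
lunchbox 0.7 [ 0.614 -0.023  0.053] [309. 187.]
lunchbox 0.26 [0.675 0.275 0.056] [215. 215.]
lid 0.93 [ 0.633 -0.025  0.156] [305. 159.]
lid_press 0.75 [ 0.631 -0.027  0.15 ] [306. 161.]
lid_hinge 0.71 [ 0.629 -0.025  0.157] [306. 160.]
catch_button 0.61 [ 0.474 -0.002  0.055] [329. 217.]
lemon 0.52 [ 0.507 -0.195  0.047] [372. 186.]
lemon 0.22 [ 0.475 -0.004  0.053] [329. 217.]
garlic 0.61 [0.458 0.335 0.039] [232. 278.]
mug 0.73 [ 0.662 -0.347  0.068] [379. 136.]
salt_shaker 0.57 [0.675 0.277 0.055] [214. 215.]
```

View pics/top0.png

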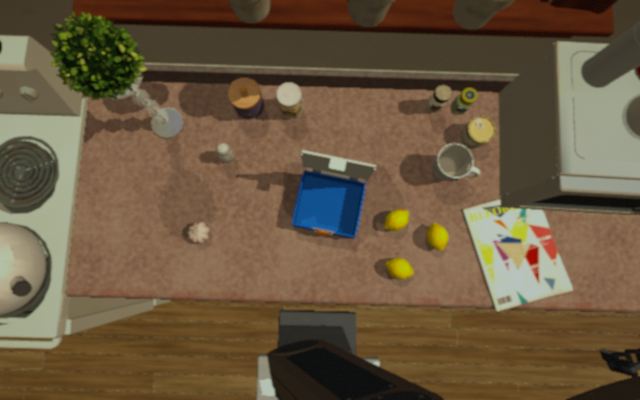

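View pics/scene0.png

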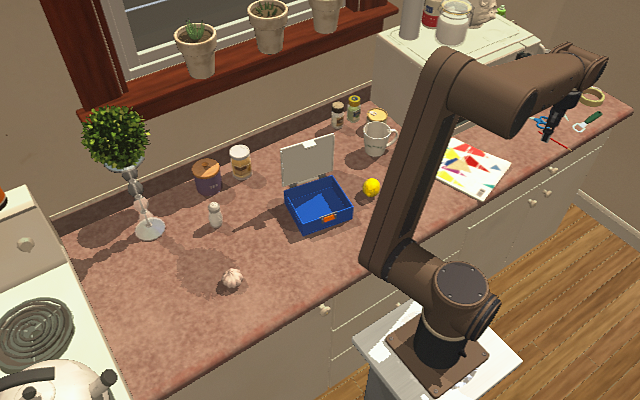

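The top view shows three lemons at (396,219), (437,236) and (400,268). The rightmost, at (437,236), is the target. The box is at (330,205) with its catch at (322,233), and the lid stands just about upright at (338,165).

Run:
```python
from h import *
p=shot('top'); hsv=cv2.cvtColor(p['color'],cv2.COLOR_RGB2HSV)
m=cv2.inRange(hsv,(20,130,90),(35,255,255)); n,l,s,c=cv2.connectedComponentsWithStats(m)
for i in range(1,n):
    if 150<s[i,4]<1500 and 370<c[i][0]<460 and 200<c[i][1]<290:
        ys,xs=np.where(l==i); P=np.array([ray(p,x,y,.028)[:2] for x,y in zip(xs,ys)])
        w,v=np.linalg.eigh(np.cov(P.T)); print('lemon',c[i].round(1),P.mean(0).round(4),'axis deg',np.degrees(np.arctan2(v[1,1],v[0,1])).round(1),(4*np.sqrt(w)).round(4))
m=cv2.inRange(hsv,(100,120,30),(125,255,255)); n,l,s,c=cv2.connectedComponentsWithStats(m)
i=1+np.argmax(s[1:,4]); ys,xs=np.where(l==i)
P=np.array([ray(p,x,y,.058)[:2] for x,y in zip(xs,ys)],np.float32)
r=cv2.minAreaRect(P*1000); print('box rim',s[i],r,cv2.boxPoints(r).round(1).tolist())
# fit with model: hinge-side part hidden by lid maybe; silhouette search
crop=cv2.resize(p['color'][140:280,280:460,::-1],None,fx=4,fy=4,interpolation=cv2.INTER_CUBIC); cv2.imwrite('pics/c1.png',crop)
print(p['fx'],np.linalg.inv(p['extrinsics'])[:3,3])
```

```text
lemon [396.7 219.5] [ 0.518 -0.202] axis deg 124.9 [0.0558 0.0755]
lemon [437.5 236. ] [ 0.4765 -0.3117] axis deg -161.4 [0.0575 0.0748]
lemon [399.5 267.7] [ 0.3896 -0.2093] axis deg 68.2 [0.055 0.076]
box rim [ 292  171   73   67 3578] ((552.5266723632812, -15.501724243164062), (172.60769653320312, 152.52825927734375), 79.90650939941406) [[462.29998779296875, -87.0999984741211], [612.5, -113.80000305175781], [642.7000122070312, 56.099998474121094], [492.6000061035156, 82.80000305175781]]
406.76727235628476 [0.40384649 0.01461731 1.12111639]
```

View pics/c1.png

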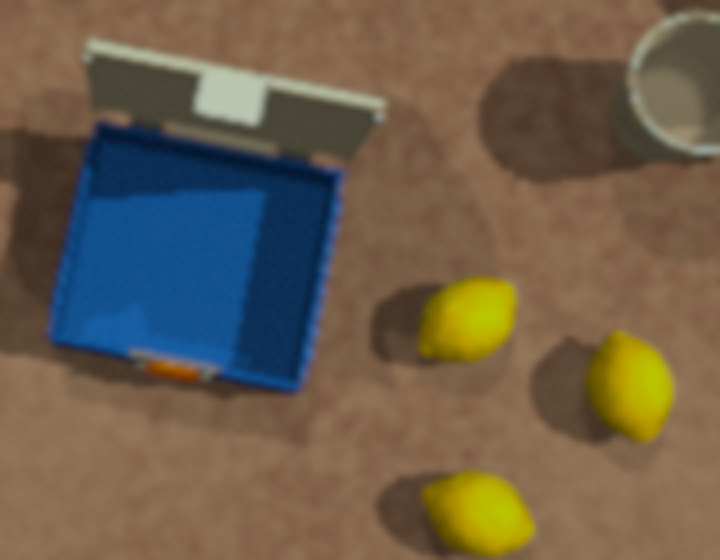

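The rows are not in the units I measure in: shifts go in shares of 400 mm and turns go in shares of 45 degrees. I convert before sending: 330 mm / 400 = 0.825, -210 mm / 400 = -0.525, 3 degrees / 45 = 0.0667.

Call:
send_rows:
  rows: "0 0 0.0667 0.825 -0.525 0.275 1;0 0 0.0667 0.825 -0.525 0.275 1;0 0 0.0667 0.825 -0.525 0.275 1;0 0 0.0667 0.825 -0.525 0.275 1;0 0 0.0667 0.825 -0.525 0.275 1;0 0 0.0667 0.825 -0.525 0.275 1;0 0 0.0667 0.825 -0.525 0.275 1;0 0 0.0667 0.825 -0.525 0.275 1"
  grip_force: 25

```text
time: 2.05
eef_pos: [0.4776, -0.3102, 0.1424]
tcp_rot: [0.987, 0.162, -0.001, -0.001]
contact_force: [-0.5, -0.8, 0.3]
opening: 1.002
finger_force: 0.0
```

Run:
```python
from h import *
s=st(); M=R.from_quat(s['tcp_rot']).as_matrix(); print(M.round(3))
p=shot('wrist','w1.png'); look(p,['lemon','lunchbox','lid'])
hsv=cv2.cvtColor(p['color'],cv2.COLOR_RGB2HSV)
m=cv2.inRange(hsv,(20,130,60),(35,255,255)); n,l,S,c=cv2.connectedComponentsWithStats(m)
for i in range(1,n):
    if S[i,4]>1500:
        ys,xs=np.where(l==i); P=np.array([ray(p,x,y,.028)[:2] for x,y in zip(xs,ys)])
        w,v=np.linalg.eigh(np.cov(P.T)); print(S[i],P.mean(0).round(4),np.degrees(np.arctan2(v[1,1],v[0,1])).round(1),(4*np.sqrt(w)).round(4))
        print('tool shift mm',(M.T@(np.r_[P.mean(0),.031]-s['eef_pos'])*1000).round(1))
```

```text
{'time': 2.05, 'qpos': [-0.754, 0.175, 1.925, 0.0, 1.044, 0.492], 'eef_pos': [0.478, -0.31, 0.142], 'tcp_rot': [0.987, 0.162, -0.001, -0.001], 'contact_force': [-0.511, -0.842, 0.344], 'opening': 1.002}
[[ 0.948  0.319 -0.001]
 [ 0.319 -0.948  0.001]
 [-0.001 -0.002 -1.   ]]
lemon 0.82 [ 0.487 -0.307  0.045] [322. 194.]
lemon 0.81 [ 0.403 -0.208  0.044] [171. 251.]
lemon 0.69 [ 0.524 -0.203  0.047] [192.  97.]
lunchbox 0.59 [ 0.518 -0.093  0.032] [39. 52.]
[ 145   59  102   83 6508] [ 0.5198 -0.198 ] 121.8 [0.056  0.0753]
tool shift mm [ 75.9 -92.6 111.5]
[ 285  152   70   91 4671] [ 0.4773 -0.3081] -164.1 [0.0554 0.074 ]
tool shift mm [  0.4  -1.9 111.4]
[ 132  218   82   72 4333] [ 0.3902 -0.2026] 149.2 [0.0648 0.0716]
tool shift mm [ -48.3 -129.7  111.7]
```

View pics/w1.png

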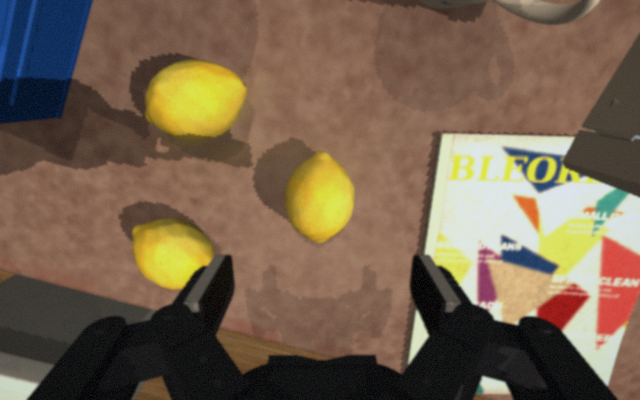

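The wrist view shows the target lemon at (320,197), lined up between the fingers. It needs only a 2 mm correction, so I descend and grip.

In the tool's units: 111 mm / 400 = 0.2775, 90 mm / 400 = 0.225.

Call:
send_rows:
  rows: "0 0 0 0 -0.005 0.125 1;0 0 0 0 -0.005 0.225 1;0 0 0 0 -0.005 0.2775 1;0 0 0 0 -0.005 0.2775 1;0 0 0 0 -0.005 0.2775 -1;0 0 0 0 -0.005 0.2775 -1;0 0 0 0 -0.005 0.2775 -1;0 0 0 0 -0.005 0.2775 -1"
  grip_force: 25

```text
time: 3.25
eef_pos: [0.4772, -0.3115, 0.0346]
tcp_rot: [0.987, 0.16, 0.001, 0.001]
contact_force: [-1.4, -0.4, 6.2]
opening: 0.616
finger_force: 25.9
```

In the tool's units: -110 mm / 400 = -0.275, -100 mm / 400 = -0.25.

Call:
send_rows:
  rows: "0 0 0 0 0 0 -1;0 0 0 0 0 -0.125 -1;0 0 0 0 0 -0.25 -1;0 0 0 0 0 -0.275 -1"

```text
time: 3.75
eef_pos: [0.4785, -0.3123, 0.1475]
tcp_rot: [0.987, 0.16, 0.003, 0.004]
contact_force: [-0.4, -0.4, -0.5]
opening: 0.612
finger_force: 27.0
```

Run:
```python
from h import *
s=st(); M=R.from_quat(s['tcp_rot']).as_matrix()
c=np.array([.5525,-.0155]); a=np.radians(-10.1); bx=np.array([np.cos(a),np.sin(a)])
# refine lid edge: candidates
p=shot('top')
for t in (1.5,1.6,1.7,1.8):
    d=np.r_[-bx*np.cos(t),np.sin(t)]; h=np.r_[c+.079*bx,.064]; print(t,'lid tip pix',pix(p,h+.165*d).round(1))
q=c+0*bx
T=np.r_[q,s['eef_pos'][2]]
print('shift',(M.T@(T-s['eef_pos'])*1000).round(1)); print('yaw toolx',np.degrees(np.arctan2(M[1,0],M[0,0])))
p=shot('wrist','w2.png'); look(p,['lemon'])
```

```text
{'time': 3.75, 'qpos': [-0.756, 0.167, 1.924, 0.0, 1.041, 0.493], 'eef_pos': [0.479, -0.312, 0.148], 'tcp_rot': [0.987, 0.16, 0.003, 0.004], 'contact_force': [-0.384, -0.421, -0.451], 'opening': 0.612}
1.5 lid tip pix [336.8 163.8]
1.6 lid tip pix [338.3 156.8]
1.7 lid tip pix [339.7 150. ]
1.8 lid tip pix [341.  143.6]
shift [ 164.  -258.2   -1.5]
yaw toolx 18.431299910532097
lemon 0.92 [ 0.404 -0.211  0.043] [174. 248.]
lemon 0.76 [ 0.489 -0.31   0.157] [325. 272.]
lemon 0.58 [ 0.525 -0.203  0.047] [191.  97.]
```

View pics/w2.png

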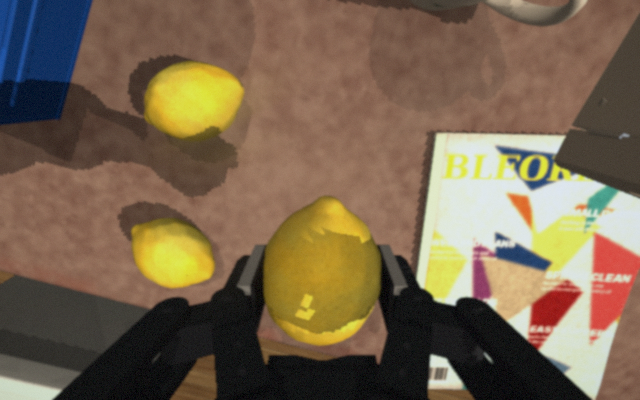

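The lemon is held at (322,270), clear of the worktop. Next I carry it over the box.

In the tool's units: -258 mm / 400 = -0.645, 164 mm / 400 = 0.41, 28.5 degrees / 45 = 0.6333.

Call:
send_rows:
  rows: "0 0 0.2 0.15 -0.235 -0.005 -1;0 0 0.4 0.25 -0.4 -0.005 -1;0 0 0.6222 0.375 -0.575 -0.005 -1;0 0 0.6333 0.41 -0.645 -0.005 -1;0 0 0.6333 0.41 -0.645 -0.005 -1;0 0 0.6333 0.41 -0.645 -0.005 -1;0 0 0.6333 0.41 -0.645 -0.005 -1;0 0 0.6333 0.41 -0.645 -0.005 -1"

```text
time: 4.9
eef_pos: [0.5498, -0.015, 0.1432]
tcp_rot: [0.996, -0.089, -0.001, 0.0]
contact_force: [-0.3, -0.2, -0.3]
opening: 0.613
finger_force: 27.0
```

Run:
```python
from h import *
s=st(); M=R.from_quat(s['tcp_rot']).as_matrix(); print(M.round(3),'yaw',np.degrees(np.arctan2(M[1,0],M[0,0])))
print('shift',(M.T@(np.array([.5525,-.0155,.042])-s['eef_pos'])*1000).round(1))
p=shot('wrist','w3.png'); look(p,['lunchbox','lid','catch_button'])
c=np.array([.5525,-.0155]); a=np.radians(-10.1); bx=np.array([np.cos(a),np.sin(a)]); by=np.array([-bx[1],bx[0]])
for sx in(-1,1):
  for sy in(-1,1):
    print(sx,sy,pix(p,np.r_[c+.075*sx*bx+.085*sy*by,.058]).round())
```

```text
{'time': 4.9, 'qpos': [-0.212, 0.133, 1.971, -0.0, 1.039, 1.537], 'eef_pos': [0.55, -0.015, 0.143], 'tcp_rot': [0.996, -0.089, -0.001, 0.0], 'contact_force': [-0.308, -0.196, -0.297], 'opening': 0.613}
[[ 0.984 -0.177 -0.002]
 [-0.177 -0.984  0.   ]
 [-0.002  0.    -1.   ]] yaw -10.188875663862436
shift [  2.9   0.  101.2]
lunchbox 0.66 [ 0.625 -0.026  0.228] [303. 152.]
lid 0.69 [ 0.628 -0.026  0.225] [295. 124.]
lid 0.44 [ 0.545 -0.016  0.163] [326. 322.]
catch_button 0.41 [ 0.544 -0.012  0.163] [318. 325.]
-1 -1 [430. 296.]
-1 1 [215. 297.]
1 -1 [456.  98.]
1 1 [188.  98.]
```

View pics/w3.png

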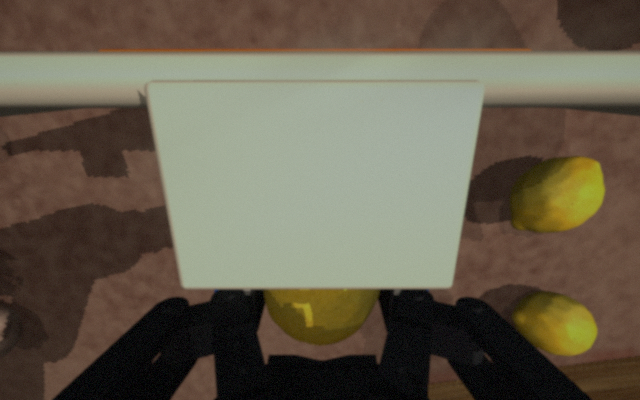

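The lid's hook block fills the middle of the wrist view at (315,185), so it stands close to the wrist. I shift 12 mm toward the catch side and lower in steps, watching the force.

In the tool's units: 60 mm / 400 = 0.15, 30 mm / 400 = 0.075.

Call:
send_rows:
  rows: "0 0 0 -0.03 0 0 -1;0 0 0 -0.03 0 0.075 -1;0 0 0 -0.03 0 0.15 -1;0 0 0 -0.03 0 0.15 -1"

```text
time: 5.6
eef_pos: [0.5359, -0.0113, 0.0819]
tcp_rot: [0.996, -0.088, -0.003, -0.0]
contact_force: [-0.9, 0.4, -0.7]
opening: 0.615
finger_force: 27.1
```

In the tool's units: 38 mm / 400 = 0.095, 20 mm / 400 = 0.05.

Call:
send_rows:
  rows: "0 0 0 0 0 0.05 -1;0 0 0 0 0 0.095 -1;0 0 0 0 0 0.095 -1;0 0 0 0 0 0.095 -1"

```text
time: 6.1
eef_pos: [0.5392, -0.0119, 0.047]
tcp_rot: [0.996, -0.088, 0.0, 0.0]
contact_force: [-0.1, 0.7, -0.8]
opening: 0.614
finger_force: 27.1
```

In the tool's units: 3 mm / 400 = 0.0075.

Call:
send_rows:
  rows: "0 0 0 0 0 0.0075 -1;0 0 0 0 0 0.0075 -1;0 0 0 0 0 0.0075 0.4;0 0 0 0 0 0.0075 0.7;0 0 0 0 0 0.0075 0.7;0 0 0 0 0 0.0075 0.7"

```text
time: 6.85
eef_pos: [0.5387, -0.0118, 0.0434]
tcp_rot: [0.996, -0.088, 0.0, 0.0]
contact_force: [-0.3, 0.0, 0.4]
opening: 0.849
finger_force: 0.0
```

In the tool's units: -110 mm / 400 = -0.275, -60 mm / 400 = -0.15.

Call:
send_rows:
  rows: "0 0 0 0 0 -0.05 0.7;0 0 0 0 0 -0.15 0.7;0 0 0 0 0 -0.275 0.7;0 0 0 0 0 -0.275 0.7;0 0 0 0 0 -0.275 0.7"

```text
time: 7.48
eef_pos: [0.5383, -0.0117, 0.1529]
tcp_rot: [0.996, -0.088, -0.0, -0.0]
contact_force: [-0.7, -1.3, -0.0]
opening: 0.854
finger_force: 0.0
```

Run:
```python
from h import *
s=st(); M=R.from_quat(s['tcp_rot']).as_matrix(); print(M.round(3))
p=shot('scene'); look(p,['lemon','lid','lid_press'])
q=shot('top'); look(q,['lid'])
p2=shot('wrist'); print('wristcam pos',np.linalg.inv(p2['extrinsics'])[:3,3])
a=cv2.resize(p['color'][120:270,230:400,::-1],(680,600),interpolation=cv2.INTER_CUBIC); cv2.imwrite('pics/s2.png',a)
c=np.array([.5525,-.0155]); A=np.radians(-10.1); bx=np.array([np.cos(A),np.sin(A)]);by=np.array([-bx[1],bx[0]])
h=np.r_[c+.079*bx,.064]
for t in (1.5,1.55,1.6,1.65,1.7):
    d=np.r_[-bx*np.cos(t),np.sin(t)]
    for y in(-.086,.086):print(t,'crop px',((pix(p,h+.165*d+np.r_[by*y,0])-[230,120])*4).round(0))
```

```text
{'time': 7.475, 'qpos': [-0.21, 0.094, 1.994, -0.0, 1.054, 1.537], 'eef_pos': [0.538, -0.012, 0.153], 'tcp_rot': [0.996, -0.088, -0.0, -0.0], 'contact_force': [-0.745, -1.279, -0.007], 'opening': 0.854}
[[ 0.985 -0.175 -0.001]
 [-0.175 -0.985  0.   ]
 [-0.001 -0.    -1.   ]]
lemon 0.8 [ 0.53  -0.004  0.052] [319. 206.]
lemon 0.42 [0.641 0.016 0.165] [292. 161.]
lid 0.58 [0.643 0.015 0.165] [292. 160.]
lid_press 0.65 [0.636 0.016 0.159] [293. 163.]
lid 0.61 [ 0.624 -0.034  0.217] [340. 163.]
wristcam pos [ 0.61964325 -0.02613472  0.2725369 ]
1.5 crop px [420.  63.]
1.5 crop px [204. 128.]
1.55 crop px [415.  56.]
1.55 crop px [200. 120.]
1.6 crop px [410.  49.]
1.6 crop px [195. 113.]
1.65 crop px [405.  43.]
1.65 crop px [191. 107.]
1.7 crop px [401.  37.]
1.7 crop px [187. 101.]
```

View pics/s2.png

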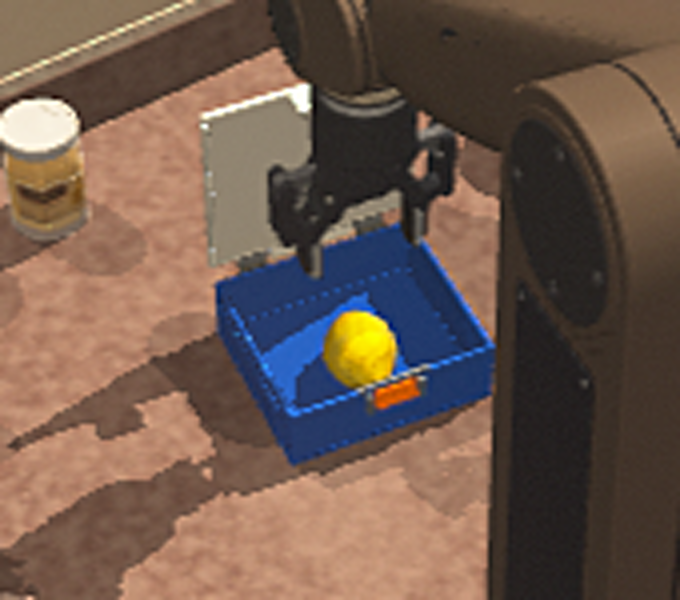

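The lemon lies in the box at (360,350) in the crop. The lid's corner at (202,115) matches an angle of about 1.58. Next I raise the arm, pass over the lid with the fingers shut and come down behind it.

In the tool's units: -155 mm / 400 = -0.3875, 147 mm / 400 = 0.3675.

Call:
send_rows:
  rows: "0 0 0 0 0 -0.15 -1;0 0 0 0 0 -0.3 -1;0 0 0 0 0 -0.3875 -1;0 0 0 0.1 0 -0.3875 -1;0 0 0 0.225 0 -0.3875 -1;0 0 0 0.3375 0 -0.3875 -1;0 0 0 0.3675 0 -0.3875 -1;0 0 0 0.3675 0 -0.3875 -1"

```text
time: 8.82
eef_pos: [0.6833, -0.0376, 0.3073]
tcp_rot: [0.996, -0.088, -0.001, -0.0]
contact_force: [-1.6, 0.1, -0.5]
opening: -0.003
finger_force: 0.0
```

```bash
cat >> h.py <<'E'
c=np.array([.5525,-.0155]); A=np.radians(-10.1); bx=np.array([np.cos(A),np.sin(A)]);by=np.array([-bx[1],bx[0]])
def loc(s):
    d=s['eef_pos'][:2]-c; return np.array([d@bx,d@by,s['eef_pos'][2]])*1000
E
python3 - <<'E'
from h import *
s=st(); L=loc(s); print('local',L.round(1),ctrl.nose_length)
p=shot('top'); 
for t,r in ((1.58,140),(1.4,140),(1.2,140),(1.0,142),(.8,145),(.6,148),(.4,150),(.25,152),(.15,155)):
    X=79-r*np.cos(t)+6*np.sin(t)+11; Z=64+r*np.sin(t)+6*np.cos(t)+22
    print(t,'TCP local X,Z',round(X),round(Z),'shift x,z from here',round(X-L[0]),round(L[2]-Z))
E
```

```text
{'time': 8.825, 'qpos': [-0.203, 0.274, 1.494, -0.0, 1.376, 1.544], 'eef_pos': [0.683, -0.038, 0.307], 'tcp_rot': [0.996, -0.088, -0.001, -0.0], 'contact_force': [-1.587, 0.052, -0.456], 'opening': -0.003}
local [132.7   1.2 307.3] 0.022
1.58 TCP local X,Z 97 226 shift x,z from here -35 81
1.4 TCP local X,Z 72 225 shift x,z from here -61 82
1.2 TCP local X,Z 45 219 shift x,z from here -88 89
1.0 TCP local X,Z 18 209 shift x,z from here -114 99
0.8 TCP local X,Z -7 194 shift x,z from here -139 113
0.6 TCP local X,Z -29 175 shift x,z from here -161 133
0.4 TCP local X,Z -46 150 shift x,z from here -178 157
0.25 TCP local X,Z -56 129 shift x,z from here -188 178
0.15 TCP local X,Z -62 115 shift x,z from here -195 192
```

In the tool's units: 82 mm / 400 = 0.205, -48 mm / 400 = -0.12.

Call:
send_rows:
  rows: "0 0 0 0 0 0.1 -1;0 0 0 0 0 0.205 -1;0 0 0 0 0 0.205 -1;0 0 0 -0.0375 0 0.205 -1;0 0 0 -0.07 0 0.205 -1;0 0 0 -0.09 0 0.205 -1;0 0 0 -0.105 0 0.205 -1;0 0 0 -0.12 0 0.205 -1"

```text
time: 9.88
eef_pos: [0.6363, -0.0292, 0.2272]
tcp_rot: [0.996, -0.088, 0.001, 0.0]
contact_force: [1.6, 0.6, 0.9]
opening: -0.005
finger_force: 0.5
```

In the tool's units: -60 mm / 400 = -0.15, -52 mm / 400 = -0.13.

Call:
send_rows:
  rows: "0 0 0 -0.015 0 0 -1;0 0 0 -0.03 0 0 -1;0 0 0 -0.05 0 0.005 -1;0 0 0 -0.07 0 0.01 -1;0 0 0 -0.09 0 0.015 -1;0 0 0 -0.11 0 0.02 -1;0 0 0 -0.13 0 0.0275 -1;0 0 0 -0.15 0 0.0375 -1"

```text
time: 10.88
eef_pos: [0.5765, -0.0185, 0.2112]
tcp_rot: [0.996, -0.088, -0.0, -0.0]
contact_force: [0.5, -0.1, 0.6]
opening: -0.002
finger_force: 0.4
```

Run:
```python
from h import *
s=st(); print(loc(s).round(1))
p=shot('scene'); look(p,['lid','lid_press'])
a=cv2.resize(p['color'][100:270,220:400,::-1],(720,600),interpolation=cv2.INTER_CUBIC); cv2.imwrite('pics/s3.png',a)
```

```text
{'time': 10.875, 'qpos': [-0.208, 0.11, 1.861, 0.0, 1.17, 1.539], 'eef_pos': [0.577, -0.018, 0.211], 'tcp_rot': [0.996, -0.088, -0.0, -0.0], 'contact_force': [0.502, -0.148, 0.577], 'opening': -0.002}
[ 24.2   1.3 211.2]
lid_press 0.85 [ 0.578 -0.016  0.156] [313. 171.]
```

View pics/s3.png

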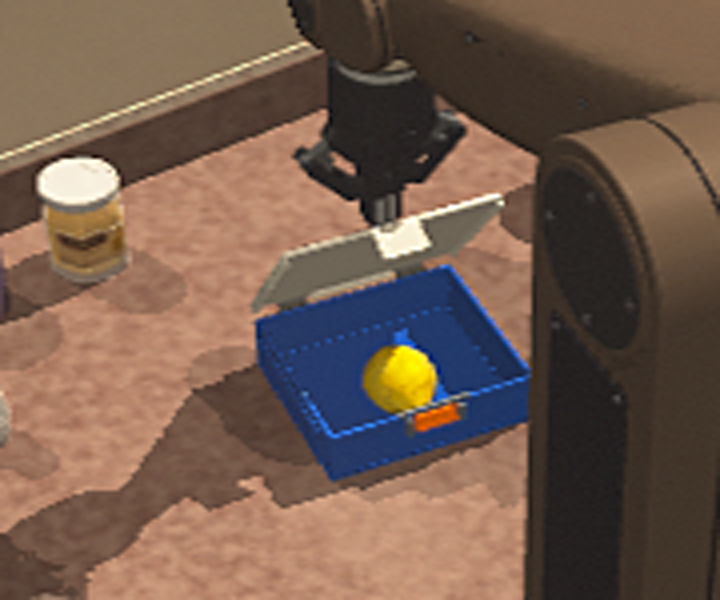

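The lid is folding over: its free edge is at (400,220) and the fingers are behind it. I continue along the arc.

In the tool's units: -55 mm / 400 = -0.1375, -50 mm / 400 = -0.125.

Call:
send_rows:
  rows: "0 0 0 -0.0225 0 0.01 -1;0 0 0 -0.0425 0 0.02 -1;0 0 0 -0.0625 0 0.0325 -1;0 0 0 -0.08 0 0.045 -1;0 0 0 -0.0975 0 0.0575 -1;0 0 0 -0.1125 0 0.0725 -1;0 0 0 -0.125 0 0.085 -1;0 0 0 -0.1375 0 0.0975 -1"

```text
time: 12.02
eef_pos: [0.5226, -0.0089, 0.172]
tcp_rot: [0.996, -0.088, -0.0, -0.0]
contact_force: [-0.2, 0.4, 0.1]
opening: -0.001
finger_force: 0.2
```

In the tool's units: 44 mm / 400 = 0.11, 39 mm / 400 = 0.0975.

Call:
send_rows:
  rows: "0 0 0 -0.0125 0 0.015 -1;0 0 0 -0.0225 0 0.0275 -1;0 0 0 -0.0325 0 0.0425 -1;0 0 0 -0.0425 0 0.0575 -1;0 0 0 -0.05 0 0.0725 -1;0 0 0 -0.0575 0 0.085 -1;0 0 0 -0.065 0 0.0975 -1;0 0 0 -0.0725 0 0.11 -1"

```text
time: 13.02
eef_pos: [0.4942, -0.0039, 0.1281]
tcp_rot: [0.996, -0.088, 0.0, -0.0]
contact_force: [0.0, -0.3, 0.2]
opening: -0.001
finger_force: 0.2
```

Run:
```python
from h import *
s=st(); print(loc(s).round(1))
p=shot('scene'); look(p,['lid','lid_press'])
a=cv2.resize(p['color'][100:270,220:400,::-1],(720,600),interpolation=cv2.INTER_CUBIC); cv2.imwrite('pics/s4.png',a)
```

```text
{'time': 13.025, 'qpos': [-0.213, 0.031, 2.112, 0.0, 0.998, 1.533], 'eef_pos': [0.494, -0.004, 0.128], 'tcp_rot': [0.996, -0.088, 0.0, -0.0], 'contact_force': [0.041, -0.329, 0.166], 'opening': -0.001}
[-59.4   1.2 128.1]
lid 0.7 [0.524 0.014 0.098] [315. 200.]
lid_press 0.76 [0.518 0.017 0.097] [315. 202.]
lid_press 0.66 [ 0.475 -0.004  0.054] [329. 217.]
```

View pics/s4.png

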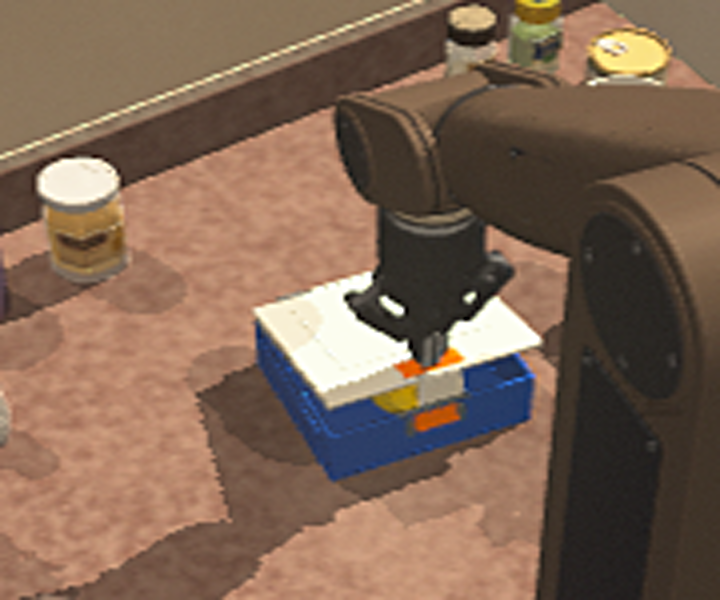

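The tip rests on the orange patch at (435,350) and the lid is about 0.22 rad open. I go down slowly.

In the tool's units: 18 mm / 400 = 0.045, 17 mm / 400 = 0.0425.

Call:
send_rows:
  rows: "0 0 0 -0.0075 0 0.0075 -1;0 0 0 -0.015 0 0.015 -1;0 0 0 -0.02 0 0.0225 -1;0 0 0 -0.025 0 0.03 -1;0 0 0 -0.0275 0 0.0375 -1;0 0 0 -0.0275 0 0.0425 -1;0 0 0 -0.0275 0 0.045 -1;0 0 0 -0.0275 0 0.045 -1"

```text
time: 14.18
eef_pos: [0.4835, -0.002, 0.1102]
tcp_rot: [0.996, -0.088, -0.0, -0.0]
contact_force: [-0.2, -0.2, 1.1]
opening: -0.002
finger_force: 0.0
```

In the tool's units: 4 mm / 400 = 0.01, 3 mm / 400 = 0.0075.

Call:
send_rows:
  rows: "0 0 0 0 0 0.0025 -1;0 0 0 0 0 0.005 -1;0 0 0 0 0 0.0075 -1;0 0 0 0 0 0.01 -1;0 0 0 0 0 0.01 -1"

```text
time: 14.8
eef_pos: [0.4835, -0.002, 0.1062]
tcp_rot: [0.996, -0.088, -0.0, -0.0]
contact_force: [0.2, 0.7, -0.2]
opening: 0.002
finger_force: 0.0
```

Call:
send_rows:
  rows: "0 0 0 0 0 0.0025 -1;0 0 0 0 0 0.005 -1;0 0 0 0 0 0.0075 -1;0 0 0 0 0 0.0075 -1"

```text
time: 15.3
eef_pos: [0.4835, -0.002, 0.1032]
tcp_rot: [0.996, -0.088, -0.0, -0.0]
contact_force: [1.1, 0.6, -0.3]
opening: -0.001
finger_force: 0.0
```

In the tool's units: 2 mm / 400 = 0.005, 1 mm / 400 = 0.0025.

Call:
send_rows:
  rows: "0 0 0 0 0 0.0025 -1;0 0 0 0 0 0.005 -1;0 0 0 0 0 0.005 -1"

```text
time: 15.68
eef_pos: [0.4835, -0.002, 0.1012]
tcp_rot: [0.996, -0.088, 0.0, -0.0]
contact_force: [-0.3, 0.3, -0.3]
opening: -0.001
finger_force: 0.0
```

Call:
send_rows:
  rows: "0 0 0 0 0 0.0025 -1;0 0 0 0 0 0.005 -1;0 0 0 0 0 0.005 -1"

```text
time: 16.05
eef_pos: [0.4836, -0.002, 0.0997]
tcp_rot: [0.996, -0.088, -0.0, -0.0]
contact_force: [-2.6, 0.6, 4.4]
opening: -0.003
finger_force: 2.0
```

Call:
send_rows:
  rows: "0 0 0 0 0 0.0013 -1;0 0 0 0 0 0.0025 -1;0 0 0 0 0 0.0025 -1"

```text
time: 16.42
eef_pos: [0.4836, -0.002, 0.0992]
tcp_rot: [0.996, -0.088, -0.0, 0.0]
contact_force: [-3.7, 0.8, 7.5]
opening: 0.002
finger_force: 3.7
```

In the tool's units: 1 mm / 400 = 0.0025, 0.5 mm / 400 = 0.0013.

Call:
send_rows:
  rows: "0 0 0 0 0 0.0013 -1;0 0 0 0 0 0.0025 -1;0 0 0 0 0 0.0025 -1"

```text
time: 16.8
eef_pos: [0.4835, -0.0019, 0.0983]
tcp_rot: [0.996, -0.088, -0.001, 0.0]
contact_force: [-4.7, -0.2, 8.9]
opening: -0.002
finger_force: 4.3
```

In the tool's units: 1 mm / 400 = 0.0025, 0.5 mm / 400 = 0.0013.

Call:
send_rows:
  rows: "0 0 0 0 0 0.0013 -1;0 0 0 0 0 0.0025 -1;0 0 0 0 0 0.0025 -1"

```text
time: 17.18
eef_pos: [0.4834, -0.0019, 0.0975]
tcp_rot: [0.996, -0.088, -0.001, 0.0]
contact_force: [-5.2, 1.8, 9.6]
opening: -0.005
finger_force: 4.8
```

In the tool's units: 1 mm / 400 = 0.0025, 0.5 mm / 400 = 0.0013.

Call:
send_rows:
  rows: "0 0 0 0 0 0.0013 -1;0 0 0 0 0 0.0025 -1;0 0 0 0 0 0.0025 -1"

```text
time: 17.55
eef_pos: [0.4833, -0.0019, 0.0965]
tcp_rot: [0.996, -0.088, -0.001, 0.0]
contact_force: [-4.7, 0.9, 10.2]
opening: 0.001
finger_force: 5.1
```

In the tool's units: 1 mm / 400 = 0.0025, 0.5 mm / 400 = 0.0013.

Call:
send_rows:
  rows: "0 0 0 0 0 0.0013 -1;0 0 0 0 0 0.0025 -1;0 0 0 0 0 0.0025 -1"

```text
time: 17.92
eef_pos: [0.4833, -0.0019, 0.0956]
tcp_rot: [0.996, -0.088, -0.001, -0.0]
contact_force: [-5.6, 2.0, 11.0]
opening: 0.003
finger_force: 5.6
```

In the tool's units: 1 mm / 400 = 0.0025, 0.5 mm / 400 = 0.0013.

Call:
send_rows:
  rows: "0 0 0 0 0 0.0013 -1;0 0 0 0 0 0.0025 -1;0 0 0 0 0 0.0025 -1"

```text
time: 18.3
eef_pos: [0.4832, -0.0019, 0.0947]
tcp_rot: [0.996, -0.088, -0.001, 0.0]
contact_force: [-6.2, 0.6, 11.9]
opening: -0.003
finger_force: 5.8
```

In the tool's units: 1 mm / 400 = 0.0025, 0.5 mm / 400 = 0.0013.

Call:
send_rows:
  rows: "0 0 0 0 0 0.0013 -1;0 0 0 0 0 0.0025 -1;0 0 0 0 0 0.0025 -1"

```text
time: 18.68
eef_pos: [0.4832, -0.0019, 0.0937]
tcp_rot: [0.996, -0.088, -0.001, -0.0]
contact_force: [-6.8, 0.9, 11.7]
opening: -0.002
finger_force: 6.2
```

In the tool's units: 1 mm / 400 = 0.0025, 0.5 mm / 400 = 0.0013.

Call:
send_rows:
  rows: "0 0 0 0 0 0.0013 -1;0 0 0 0 0 0.0025 -1;0 0 0 0 0 0.0025 -1"

```text
time: 19.05
eef_pos: [0.4831, -0.0019, 0.0928]
tcp_rot: [0.996, -0.088, -0.001, 0.0]
contact_force: [-7.0, 1.0, 12.6]
opening: -0.001
finger_force: 6.5
```

In the tool's units: 1 mm / 400 = 0.0025, 0.5 mm / 400 = 0.0013.

Call:
send_rows:
  rows: "0 0 0 0 0 0.0013 -1;0 0 0 0 0 0.0025 -1;0 0 0 0 0 0.0025 -1"

```text
time: 19.42
eef_pos: [0.4831, -0.0019, 0.0919]
tcp_rot: [0.996, -0.088, -0.002, 0.0]
contact_force: [-7.6, 1.1, 14.4]
opening: 0.001
finger_force: 7.1
```

In the tool's units: 1 mm / 400 = 0.0025, 0.5 mm / 400 = 0.0013.

Call:
send_rows:
  rows: "0 0 0 0 0 0.0013 -1;0 0 0 0 0 0.0025 -1;0 0 0 0 0 0.0025 -1"

```text
time: 19.8
eef_pos: [0.4831, -0.0018, 0.091]
tcp_rot: [0.996, -0.088, -0.002, 0.0]
contact_force: [-8.1, 1.5, 14.7]
opening: -0.004
finger_force: 7.5
```

In the tool's units: 0.5 mm / 400 = 0.0013.

Call:
send_rows:
  rows: "0 0 0 0 0 0.0013 -1;0 0 0 0 0 0.0013 -1"

```text
time: 20.05
eef_pos: [0.4831, -0.0018, 0.0906]
tcp_rot: [0.996, -0.088, -0.002, 0.0]
contact_force: [-8.7, 0.6, 14.7]
opening: -0.002
finger_force: 7.5
```

In the tool's units: 0.5 mm / 400 = 0.0013.

Call:
send_rows:
  rows: "0 0 0 0 0 0.0013 -1;0 0 0 0 0 0.0013 -1"

```text
time: 20.3
eef_pos: [0.4837, -0.002, 0.0882]
tcp_rot: [0.996, -0.088, 0.0, 0.0]
contact_force: [0.0, 0.4, 1.7]
opening: -0.003
finger_force: 0.8
```

In the tool's units: 0.5 mm / 400 = 0.0013.

Call:
send_rows:
  rows: "0 0 0 0 0 0.0013 -1;0 0 0 0 0 0.0013 -1"

```text
time: 20.55
eef_pos: [0.4838, -0.002, 0.0881]
tcp_rot: [0.996, -0.088, 0.0, -0.0]
contact_force: [-1.7, 0.5, 4.4]
opening: 0.0
finger_force: 2.3
```

The force dropped from 14.7 N to 1.7 N, which is the click. The lid now rests on its seat, so I back off and check.

In the tool's units: -150 mm / 400 = -0.375, -120 mm / 400 = -0.3.

Call:
send_rows:
  rows: "0 0 0 0 0 -0.0125 -1;0 0 0 0 0 -0.0625 -1;0 0 0 0 0 -0.175 -1;0 0 0 0 0 -0.3 -1;0 0 0 0 0 -0.375 -1;0 0 0 0 0 -0.375 -1;0 0 0 0 0 -0.375 -1"

```text
time: 21.42
eef_pos: [0.4827, -0.0018, 0.2362]
tcp_rot: [0.996, -0.088, -0.001, -0.0]
contact_force: [0.8, 0.3, -0.2]
opening: -0.0
finger_force: 0.0
```

Run:
```python
from h import *
s=st()
p=shot('scene'); look(p,['lid','lid_press','catch_button','garlic','mug','salt_shaker'])
a=cv2.resize(p['color'][120:270,230:400,::-1],(680,600),interpolation=cv2.INTER_CUBIC); cv2.imwrite('pics/s5.png',a)
```

```text
{'time': 21.425, 'qpos': [-0.214, -0.131, 2.053, 0.0, 1.223, 1.532], 'eef_pos': [0.483, -0.002, 0.236], 'tcp_rot': [0.996, -0.088, -0.001, -0.0], 'contact_force': [0.773, 0.27, -0.159], 'opening': -0.0}
lid_press 0.87 [ 0.541 -0.01   0.067] [318. 200.]
garlic 0.85 [0.459 0.334 0.036] [232. 278.]
garlic 0.45 [ 0.545 -0.009  0.073] [317. 198.]
salt_shaker 0.78 [0.676 0.278 0.052] [213. 216.]
```

View pics/s5.png

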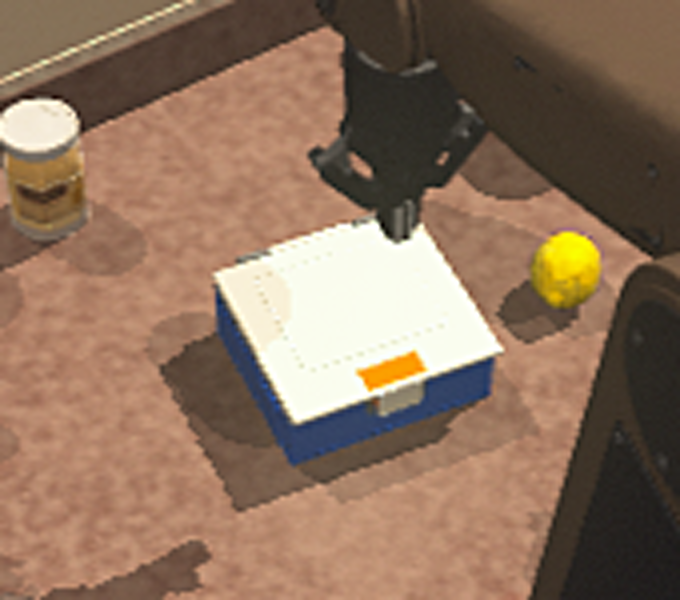

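The lid lies flat and shut, with the patch at (390,372) and the hook over the catch at (400,398). The robot is clear of everything, so I hand the job in.

```bash
python3 -c "
from plant import ctrl
print(ctrl.sign_off())"
```

```text
the job is handed in; nothing more can be done
None
```

The rightmost lemon is in the lunchbox and the lid is shut; the catch clicked at about 15 N of downward force (about 17 N in all), and I handed the job in at about 21 s with the arm clear.

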